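# Clear the V-cradle, seat the lens barrel in it and hold it pressed

### The arm

A 7-joint arm with a two-finger parallel gripper is mounted at the origin on a cart in front of the work surface, level with it; the furniture and walls round the work are solid. World frame = base frame: x ahead of the robot, y to its left, z up, the work surface at z = 0. Lengths are in m, angles in rad, forces in N, time in s.
With the tool pointing down it reaches from about 0.4 to 0.9 m from the base axis. Payload 5.5 kg.
Tool frame: the origin (TCP) lies midway between the tips of the shut fingers; the grasp point (between the pads) lies 19 mm behind it; z points along the fingers, y is the direction in which the jaws open and shut (so a half turn about z gives the same grasp; the last joint's range is limited). The gripper opens to 92 mm and grips with 3 to 60 N. Pads are 19 mm wide; open, the fingers measure 130 mm over their backs; the gripper's body (75 mm by 190 mm) begins 47 mm behind the grasp point.
Start: joints at [-0.945, 0.501, -0.427, 1.55, 0.221, 1.138, -0.21], TCP at [0.231, 0.608, 0.227] pointing down, gripper open.
Joint ranges: [-2.88, 2.88], [-0.31, 2.03], [-1.54, 1.56], [0.2, 2.42], [-1.41, 4.55], [0.19, 2.02], [-2.57, 2.57]. Speed limits (rad/s): [2.57, 2.57, 3.14, 3.14, 3.14, 3.14, 3.14].

### API

Orientations are given as a unit quaternion [x, y, z, w].
In Python, from cell import arm gives the robot as it stands. The module is installed in compiled form; this text tells all that it offers.
- The arm moves only by the tool send_rows, never from a script. Its argument "increments" is a list that holds one entry, the list of rows, each a list of 7 numbers: the shift along the tool's x, y, z in m, then the turn, a rotation vector about the tool's x, y, z in degrees, then the closure, from 0 (fully open) to 1 (shut). In form: [[[x, y, z, ax, ay, az, grip], ...]]. A call has 1 to 8 rows; each row shifts and turns the commanded pose from where the row before left it, along the tool's axes as they then stand; what a row does not reach is not made up. A row lasts 1/8 s, in which the tool goes at most 62.5 mm and 10.7 degrees, less where a joint would pass 70% of its speed; a pose out of reach is approached as far as the arm can. A call with a gripper value outside its range is refused whole. The fingers move at their own pace and stop on an object; "newtons" is the grip in N (left out, the last holds). Time passes only in rows, so rows that do not move let the fingers close. It gives the time, the measured TCP pose, the force and the opening at its end, in the units of the state.
- arm.get_obs(): the state, without advancing time (a new reading comes with each control period).
- arm.grab_frame(name): name is "scene" or "side" or "wrist"; returns (picture, depth): 480x640x3 uint8, blue, green, red; 480x640 float32, m along the optical axis (not along the pixel's ray), 0 where there is no reading.
- arm.camera_info(name): a dict with "mtx" (3x3 intrinsics, pixels), "position" and "orientation" of the camera in the world. Camera axes: x right, y up, looking along -z (the intrinsics and any distortion apply to the point x, -y, -z); pixel columns grow to the right and rows downward; lengths in m; the calibration is good to about 2 mm. A picture is of the moment at which its call begins: read the wrist's pose just before it. camera_info takes no time and is no camera call; for the wrist camera it gives the pose at the moment of the call.
- arm.hand_in(): hands the job in, once; it reports no verdict.
Trained networks look in the newest picture that a camera, given by its name, has taken for a name from the list of things; names that differ only in an ending like _2 or _b are one class to them, and where a whole thing is asked for, a point or a joint stands for the part that bears it (a point fixed in the world has none). Each returns a list of dicts, best first, with "conf" (0 to 1); they miss things now and then, are a little off and sometimes report something else, mostly with a low value. They report only what shows in the picture. A call takes as long as a camera call. They do not tell look-alikes from the thing itself.
- arm.recognise(camera, query): "bbox" ([left, top, right, bottom] in pixels, round what is visible of it).
- arm.regions_of(camera, query): "mask" (480x640 bool, what is visible of it) and "bbox" ([left, top, right, bottom] in pixels, round what is visible of it).
- arm.tip_of(camera, query): "centre" ([row, column] in pixels: a listed point, or the origin of a listed thing).
The state is a dict: "clock": time; "joint_pos": joint angles; "joint_velocities": joint speeds; "tau": joint torques, N m; "ee_pos": TCP position; "ee_rot": TCP orientation; "force": force on the tool from outside, world axes, zero at the start; "moment": the same for the moment, N m; "grip_width": finger opening in m.
Only numpy, scipy, OpenCV 4.12 (cv2) and the standard library are available. Lean on these libraries where they do the work, as an engineer would, in place of code of your own. Each camera call takes 0.05 s, during which the arm holds its last target.

### The job

The rinse pot has been parked on the sprung V-cradle: lift it off by its handle and set it upright on the round cork mat, standing wholly on the mat, and let go of it. Then lay the lens barrel from its wooden rest into the V of the cradle, along the V and centred on it so that it bears on both sloping sides, and press it down until the cradle has sunk about half of its 12 mm travel, not to the stop; finish while still holding it pressed down like that, without letting go. Leave the two paint jars and the paint bottle behind the cradle where they stand.

Things in the scene. Friction and masses are not known exactly. Their poses are not given: they have to be found in the camera images.
- v_base: dark steel base, 160 x 104 x 12 mm, of the sprung V-cradle, fixed on the bench; origin at the centre of its underside, x along the V, z up. On it rides a sprung aluminium plate, 152 x 96 mm, top 39 mm above the bench when up, with two blue V-blocks and a free gap 56 mm long between them for the fingers. The plate also gives sideways, up to 4 mm across the V against a weak spring (0.4 N/mm)
- v_seat (a point): point on the moving cradle where the barrel's centre lies when it is seated: half-way along the V and 69 mm above the bench when up; it sinks with the cradle. x along the V, y across, z up. The V is 90 degrees, 38 mm wide at its top; its blocks are 30 mm long, from 28 to 58 mm either side of this point along x; their flat tops reach 34 mm either side of it across, 62.5 mm above the bench when up
- cradle (a joint): how far the sprung cradle has sunk, m: 0 up, 0.012 at its lower stop. It begins to sink at about 7 N push on the seated barrel (the pot does not sink it), then 0.9 N more per mm: about 12 N half-way
- rinse_pot: empty white enamel rinse pot with a blue rim and a fixed arched handle, 0.25 kg, 92 mm across the rim, 86 mm across the flat base, 60 mm high without the handle, 113 mm with it; origin at the centre of its underside; z up, the handle arches along its y. It stands on the flat tops of the V-blocks
- pot_handle (a point): centre of the wooden grip on top of the pot's handle, 106 mm above the pot's underside; the grip is a bar 50 mm long along the pot's y, 14 mm wide along x and 14 mm high
- pot_bottom (a point): centre of the pot's underside, axes as the pot's
- cork_mat: round cork mat, 140 mm across, 4 mm thick, fixed on the bench; origin at the centre of its underside
- lens_rest: low wooden rest, 110 mm long along its x, 28 mm wide, fixed on the bench; origin at the centre of its underside. The barrel lies lengthwise on four small sloping pads, its middle overhanging the rest's sides by 4 mm each
- lens: lens barrel: plain black cylinder with silver end rings, brass rings and a ribbed black band in the middle, 36 mm across, 130 mm long, 0.12 kg; origin at its centre, x along its axis. Either end may point either way
- lens_center (a point): centre of the barrel, on its axis half-way along, 37.6 mm above the bench while it lies on the rest; x along the barrel's axis
- jar_white: small screw-lid paint jar with a white lid, 49 mm across, 52 mm high; stands loose behind the cradle, to be left alone; origin at the centre of its underside
- jar_bronze: small screw-lid paint jar, bronze-brown with a black lid, 48 mm across, 66 mm high; stands loose behind the cradle, to be left alone; origin at the centre of its underside
- paint_slate: slate-blue squeeze paint bottle with a black top, 38 mm across, 109 mm high; stands loose behind the cradle, to be left alone; origin at the centre of its underside
There are look-alikes about, which are no part of the job. Several things have the shape of the cork_mat; the one meant has the colours described above.

How it is judged:
By the outcome, as a careful person would: the job done as asked, in the order asked, and still so for the second after the job is handed in, while the arm keeps its last pose, push and grip.
It also fails if it takes over 64 s, if anything falls off the work surface, if the arm or the gripper's body presses on something with over 40 N, if the wrist force passes 120 N, or if a joint passes its speed limit or range.

## Working session

There is one attempt and no reset: what is moved stays moved. The work goes in short steps, Python scripts to look and compute and a tool call to move; the robot and the scene stay as the last step left them, time stands still between calls to the robot, and variables do not carry over. Pictures are saved under pics/ and viewed, and the job is handed in when it is done.

Besides the shell and the picture viewer there is one more tool, called by a JSON object that holds its "op" and its "data". send_rows: Moves the arm, as the interface text tells. Its arguments: {"type":"object","properties":{"increments":{"type":"array","items":{"type":"array","items":{"type":"array","items":{"type":"number"}}}},"newtons":{"type":"number"}},"required":["increments"]}

```bash
mkdir -p pics; python3 - <<'E'
from cell import arm
import cv2,numpy as np
o=arm.get_obs()
for k,v in o.items(): print(k,np.round(v,4))
for c in("scene","side","wrist"):
    i=arm.camera_info(c);print(c,i)
    p,d=arm.grab_frame(c);cv2.imwrite(f"pics/{c}0.png",p);np.save(f"pics/{c}0.npy",d)
E
```

```text
clock 0.0
joint_pos [-0.9448  0.5018 -0.4268  1.5514  0.2208  1.1383 -0.2103]
joint_velocities [-0.0004  0.0002 -0.0003  0.0009  0.0003  0.0004 -0.0009]
tau [ 1.00000e-04 -5.66597e+01 -5.81650e+00 -2.79115e+01 -6.87000e-02
  3.09000e-02  2.00000e-04]
ee_pos [0.2304 0.6071 0.2257]
ee_rot [ 1.804e-01  9.836e-01 -9.000e-04 -2.000e-04]
force [-0.4734  0.3104  0.0377]
moment [0.0075 0.0157 0.0709]
grip_width 0.0916
scene {'mtx': array([[618.03809149,   0.        , 323.10882206],
       [  0.        , 618.03809149, 238.16591055],
       [  0.        ,   0.        ,   1.        ]]), 'position': array([-0.46652598, -1.41903541,  1.30554738]), 'orientation': array([ 0.42228056, -0.15846291, -0.30432402,  0.83902057])}
side {'mtx': array([[524.02163653,   0.        , 311.46837875],
       [  0.        , 524.02163653, 234.97975326],
       [  0.        ,   0.        ,   1.        ]]), 'position': array([0.59280883, 0.9479683 , 0.87397853]), 'orientation': array([-0.00904497,  0.48043746,  0.87697418,  0.00378444])}
wrist {'mtx': array([[409.2402437 ,   0.        , 323.69650573],
       [  0.        , 409.2402437 , 231.35205088],
       [  0.        ,   0.        ,   1.        ]]), 'position': array([0.16654134, 0.63110522, 0.38425817]), 'orientation': array([-0.10588874, -0.07270021,  0.56329208,  0.81621338])}
```

View pics/scene0.png

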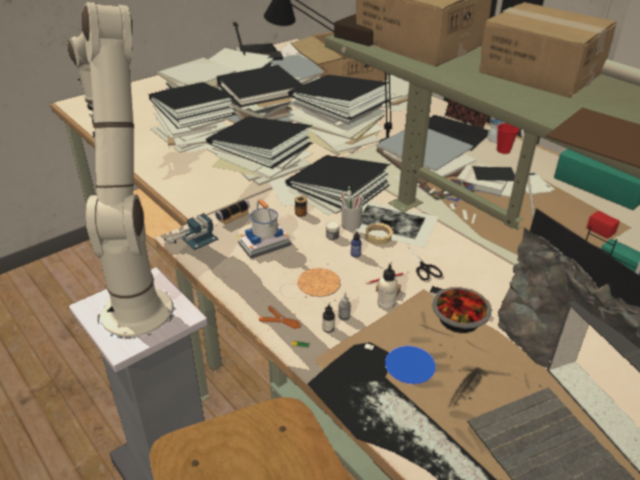

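View pics/side0.png

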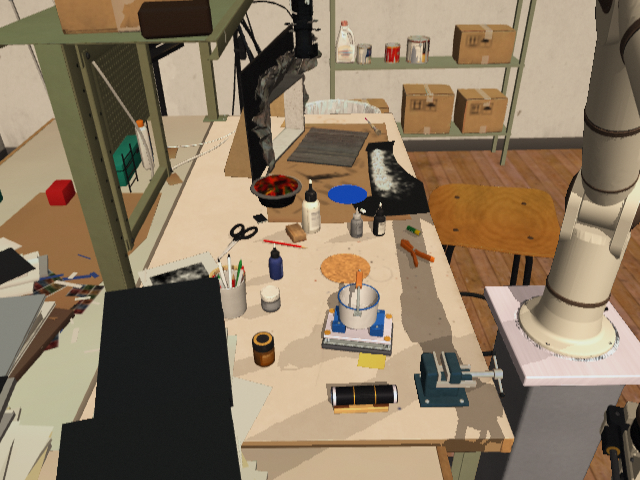

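View pics/wrist0.png

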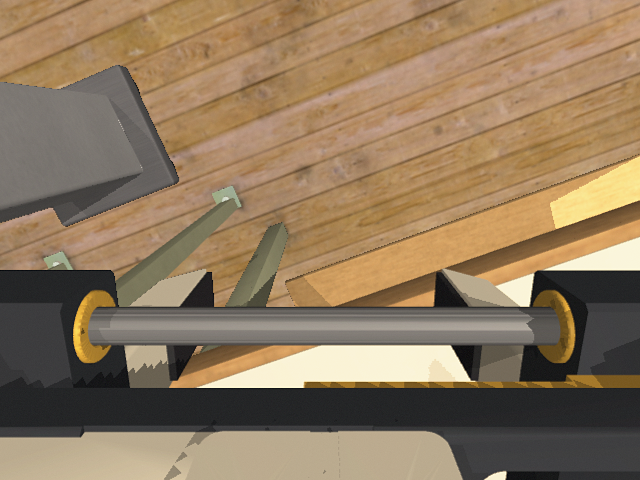

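The side view shows the pot on the cradle (357,310), the lens on its rest (364,397), the bronze jar (263,348), the white jar (270,298) and the slate bottle (276,264). For the mat there are two flat discs: an orange-brown speckled one (345,268) and a blue one (348,194). I'll measure these and look at close crops.

```bash
cat > h.py <<'E'
from cell import arm
import cv2,numpy as np
from scipy.spatial.transform import Rotation as R
def unproj(ci,uv,d):
    K=ci["mtx"];uv=np.atleast_2d(uv).astype(float);d=np.atleast_1d(d)
    x=(uv[:,0]-K[0,2])/K[0,0]*d;y=(uv[:,1]-K[1,2])/K[1,1]*d
    return R.from_quat(ci["orientation"]).apply(np.c_[x,-y,-d])+ci["position"]
def onz(ci,uv,z):
    p=unproj(ci,uv,1.0)-ci["position"]; c=ci["position"]
    return c+p*((z-c[2])/p[:,2])[:,None]
def proj(ci,P):
    q=R.from_quat(ci["orientation"]).inv().apply(np.atleast_2d(P)-ci["position"])
    K=ci["mtx"]; return np.c_[K[0,0]*q[:,0]/-q[:,2]+K[0,2],K[1,1]*-q[:,1]/-q[:,2]+K[1,2]]
def cloud(ci,d,mask=None):
    m=d>0
    if mask is not None:m&=mask
    v,u=np.nonzero(m);return unproj(ci,np.c_[u,v],d[v,u]),np.c_[u,v]
E
python3 - <<'E'
from h import *
for c in("side","scene"):
    ci=arm.camera_info(c);p,d=arm.grab_frame(c)
    if c=="side":
        cv2.imwrite("pics/cropA.png",cv2.resize(p[170:430,220:480],None,fx=2.3,fy=2.3,interpolation=cv2.INTER_CUBIC))
    else: cv2.imwrite("pics/cropB.png",cv2.resize(p[180:400,160:460],None,fx=2.6,fy=2.6,interpolation=cv2.INTER_CUBIC))
    for n in("cork_mat","rinse_pot","v_base","lens","lens_rest","jar_white","jar_bronze","paint_slate"):
        r=arm.regions_of(c,n)
        for q in r[:3]:
            P,_=cloud(ci,d,q["mask"])
            if len(P)==0: print(c,n,q["bbox"],"nodepth");continue
            print(c,n,round(q["conf"],2),np.round(q["bbox"]),len(P),"med",np.round(np.median(P,0),3),"lo",np.round(np.percentile(P,2,0),3),"hi",np.round(np.percentile(P,98,0),3))
    for n in("pot_handle","pot_bottom","v_seat","lens_center"):
        for q in arm.tip_of(c,n)[:2]: print(c,n,round(q["conf"],2),np.round(q["centre"],1))
print(arm.get_obs()["clock"])
E
```

```text
side cork_mat 0.89 [330. 181. 366. 202.] 601 med [ 0.489 -0.676  0.006] lo [ 0.427 -0.745  0.002] hi [ 0.551 -0.616  0.011]
side cork_mat 0.88 [325. 254. 372. 281.] 1066 med [ 0.521 -0.247  0.005] lo [ 0.456 -0.309  0.   ] hi [ 0.579 -0.181  0.009]
side rinse_pot 0.86 [339. 270. 380. 328.] 1710 med [0.506 0.043 0.101] lo [ 0.463 -0.015  0.064] hi [0.546 0.076 0.176]
side v_base 0.81 [321. 307. 394. 351.] 2179 med [0.501 0.065 0.039] lo [ 0.427 -0.004  0.004] hi [0.58  0.089 0.064]
side lens 0.95 [332. 388. 399. 409.] 1239 med [0.508 0.246 0.052] lo [0.444 0.225 0.031] hi [0.57  0.255 0.058]
side lens_rest 0.93 [332. 402. 390. 416.] 473 med [0.509 0.248 0.013] lo [ 0.458  0.239 -0.   ] hi [0.564 0.252 0.029]
side lens_rest 0.57 [331. 384. 397. 403.] 1245 med [0.507 0.246 0.052] lo [0.444 0.224 0.031] hi [0.57  0.255 0.058]
side jar_bronze 0.95 [252. 332. 276. 368.] 702 med [0.716 0.116 0.052] lo [0.695 0.044 0.   ] hi [0.741 0.125 0.069]
side paint_slate 0.77 [270. 245. 284. 281.] 384 med [ 0.709 -0.202  0.045] lo [ 0.692 -0.292  0.   ] hi [ 0.736 -0.193  0.095]
side pot_handle 0.67 [
[... 962 characters left out ...]
ene lens_rest 0.52 [225. 211. 246. 223.] 121 med [0.51  0.22  0.014] lo [0.458 0.211 0.002] hi [0.558 0.234 0.025]
scene jar_white 0.74 [327. 220. 338. 242.] 266 med [ 0.706 -0.096  0.038] lo [ 0.689 -0.114 -0.004] hi [ 0.779 -0.037  0.057]
scene jar_bronze 0.65 [295. 194. 307. 216.] 245 med [0.708 0.085 0.046] lo [0.691 0.07  0.006] hi [0.739 0.122 0.071]
scene paint_slate 0.68 [350. 231. 360. 262.] 221 med [ 0.701 -0.225  0.046] lo [ 0.687 -0.238  0.002] hi [ 0.722 -0.207  0.088]
scene pot_handle 0.74 [205.2 263.6]
scene pot_bottom 0.91 [228.9 261.5]
scene pot_bottom 0.55 [208.7 296. ]
scene v_seat 0.67 [227.4 266.4]
scene v_seat 0.51 [206.1 263.6]
scene lens_center 0.65 [213.2 228.4]
1.45
```

View pics/cropA.png

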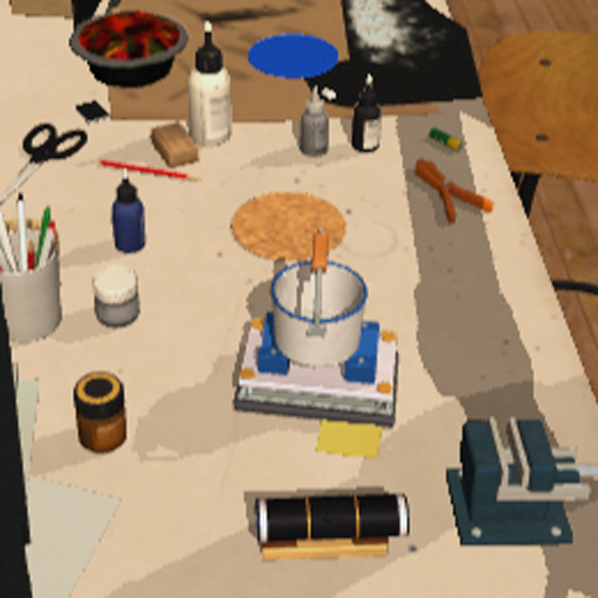

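View pics/cropB.png

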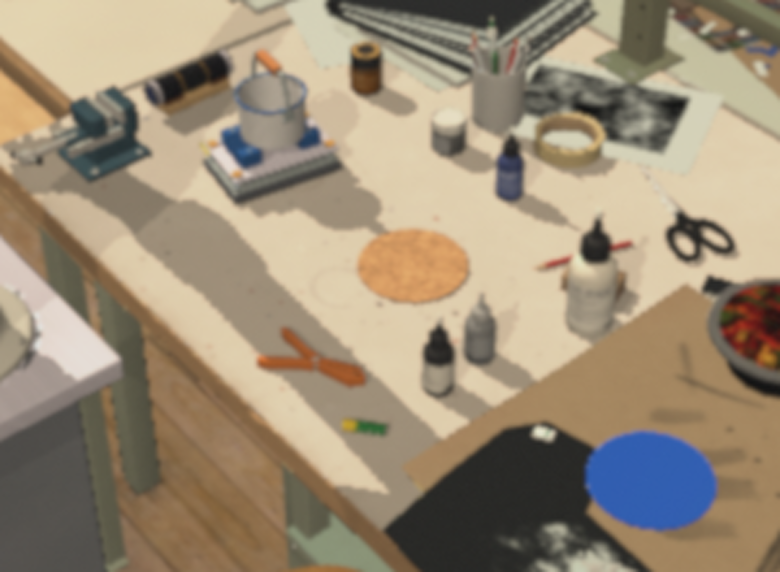

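```bash
python3 - <<'E'
from h import *
d=np.load("pics/side0.npy");ci=arm.camera_info("side")
P,uv=cloud(ci,d)
def sel(lo,hi):
    m=np.all((P>lo)&(P<hi),1);return P[m],uv[m]
# lens
Q,_=sel([.4,.18,.03],[.62,.3,.075])
m=Q[:,2]>.045
c=Q[m].mean(0);u,s,vt=np.linalg.svd(Q[m][:,:2]-c[:2],full_matrices=False)
print("lens",c,"yaw",np.degrees(np.arctan2(vt[0,1],vt[0,0])),np.percentile(Q,[1,99],0))
# handle grip
Q,u_=sel([.4,-.08,.155],[.6,.12,.2])
print("grip",len(Q),Q.mean(0),np.percentile(Q,[2,50,98],0)); 
c=Q.mean(0);w=np.linalg.svd(Q[:,:2]-c[:2],full_matrices=False)[2][0];print(np.degrees(np.arctan2(w[1],w[0])))
# plate top corners
Q,u_=sel([.38,-.1,.034],[.62,.15,.044])
r=cv2.minAreaRect((Q[:,:2]*1000).astype(np.float32));print("plate",r)
Q,_=sel([.38,-.1,.057],[.62,.15,.0675]);print("vtops",cv2.minAreaRect((Q[:,:2]*1000).astype(np.float32)),len(Q))
# pot rim
Q,_=sel([.38,-.1,.112],[.62,.15,.127]);print("rim",cv2.minEnclosingCircle((Q[:,:2]*1000).astype(np.float32)),len(Q))
E
```

```text
lens [0.50711787 0.24081867 0.0529656 ] yaw 1.8831188724269303 [[0.44205779 0.22349185 0.03211556]
 [0.57138132 0.25532648 0.05865208]]
grip 138 [0.50540479 0.03798833 0.17271617] [[ 0.49660053 -0.00267911  0.15949323]
 [ 0.50591327  0.0412236   0.17444146]
 [ 0.5120615   0.06945102  0.17822343]]
83.75140234160219
plate ((501.98907470703125, 31.803783416748047), (100.57237243652344, 151.5289764404297), 80.4413833618164)
vtops ((501.4410400390625, 29.068880081176758), (87.44564819335938, 115.42534637451172), 80.25193786621094) 329
rim ((504.1115417480469, 30.459848403930664), 50.2401237487793) 421
```

The cork mat is the orange-brown speckled disc at side (345,268), world position about (0.517,-0.247). The blue disc at (348,194) is the decoy. The pot, lens and cradle are each unique. I'll plan the approach to hover over the pot.

```bash
cat >> h.py <<'E'
import json
def pose_yaw(a): # tool down, tool y at world angle a (deg)
    a=np.radians(a); y=np.array([np.cos(a),np.sin(a),0]);z=np.array([0,0,-1.]);x=np.cross(y,z)
    return R.from_matrix(np.c_[x,y,z])
def st(pr=True):
    o=arm.get_obs();p=np.array(o["ee_pos"]);r=R.from_quat(o["ee_rot"]);m=r.as_matrix()
    if pr: print("t",round(o["clock"],2),"p",np.round(p,4),"yaw",np.round(np.degrees(np.arctan2(m[1,1],m[0,1])),2),"tilt",np.round(m[:2,2],4),"F",np.round(o["force"],2),"w",round(o["grip_width"],4),"j",np.round(o["joint_pos"],2))
    return p,r
def plan(p1,yaw,n,g,start=None):
    p,r=start or st()
    r1=pose_yaw(yaw); rv=(r.inv()*r1).as_rotvec()/n; out=[]
    for i in range(n):
        t=np.array(p1)
        s=r.inv().apply((t-p)/(n-i)); rv=(r.inv()*r1).as_rotvec()/(n-i)
        s=np.round(s,4);a=np.round(np.degrees(rv),2)
        out.append([float(v) for v in s]+[float(v) for v in a]+[g])
        p=p+r.apply(s);r=r*R.from_rotvec(np.radians(a))
    for k in range(0,n,8): print(json.dumps([out[k:k+8]]))
    return p,r
E
python3 -c "
from h import *
plan([.504,.034,.24],-8,16,0)"
```

```text
t 1.45 p [0.2307 0.6077 0.2267] yaw 69.21 tilt [-0.  0.] F [ 0.59  0.53 -0.44] w 0.0919 j [-0.94  0.5  -0.43  1.55  0.22  1.14 -0.21]
[[[-0.0287, -0.0275, -0.0008, 0.0, -0.0, 4.83, 0], [-0.0309, -0.0249, -0.0008, 0.0, -0.0, 4.83, 0], [-0.0329, -0.0223, -0.0008, 0.0, -0.0, 4.83, 0], [-0.0347, -0.0194, -0.0008, 0.0, -0.0, 4.82, 0], [-0.0362, -0.0164, -0.0008, 0.0, -0.0, 4.83, 0], [-0.0374, -0.0133, -0.0008, 0.0, -0.0, 4.82, 0], [-0.0384, -0.0101, -0.0008, 0.0, -0.0, 4.83, 0], [-0.0391, -0.0069, -0.0009, 0.0, -0.0, 4.82, 0]]]
[[[-0.0396, -0.0036, -0.0008, 0.0, -0.0, 4.83, 0], [-0.0397, -0.0002, -0.0009, -0.0, -0.0, 4.82, 0], [-0.0396, 0.0031, -0.0008, -0.0, -0.0, 4.83, 0], [-0.0392, 0.0065, -0.0009, -0.0, -0.0, 4.82, 0], [-0.0385, 0.0097, -0.0008, -0.0, -0.0, 4.83, 0], [-0.0375, 0.0129, -0.0009, -0.0, -0.0, 4.82, 0], [-0.0363, 0.016, -0.0008, -0.0, -0.0, 4.83, 0], [-0.0349, 0.0191, -0.0009, -0.0, -0.0, 4.82, 0]]]
```

{"op": "send_rows", "data": {"increments": [[[-0.029,-0.0275,-0.001,0,0,4.8,0],[-0.031,-0.025,-0.001,0,0,4.8,0],[-0.033,-0.022,-0.001,0,0,4.8,0],[-0.035,-0.0195,-0.001,0,0,4.8,0],[-0.036,-0.0165,-0.001,0,0,4.8,0],[-0.0375,-0.0135,-0.001,0,0,4.8,0],[-0.0385,-0.01,-0.001,0,0,4.8,0],[-0.039,-0.007,-0.001,0,0,4.8,0]]]}}

```text
clock: 2.45
ee_pos: [0.3689, 0.3195, 0.235]
ee_rot: [0.495, 0.869, 0.0, 0.0]
force: [0.8, -0.5, -0.9]
grip_width: 0.0919
```

{"op": "send_rows", "data": {"increments": [[[-0.0395,-0.0035,-0.001,0,0,4.8,0],[-0.0395,0,-0.001,0,0,4.8,0],[-0.0395,0.003,-0.001,0,0,4.8,0],[-0.039,0.0065,-0.001,0,0,4.8,0],[-0.0385,0.0095,-0.001,0,0,4.8,0],[-0.0375,0.013,-0.001,0,0,4.8,0],[-0.0365,0.016,-0.001,0,0,4.8,0],[-0.035,0.019,-0.001,0,0,4.8,0]]]}}

```text
clock: 3.45
ee_pos: [0.5067, 0.0338, 0.243]
ee_rot: [0.753, 0.658, 0.0, 0.0]
force: [1.0, 0.5, -0.3]
grip_width: 0.0918
```

```bash
python3 - <<'E'
from h import *
st()
p,d=arm.grab_frame("wrist");cv2.imwrite("pics/w1.png",p)
ci=arm.camera_info("wrist");np.save("pics/w1.npy",d)
P,uv=cloud(ci,d)
m=np.all((P>[.44,-.05,.15])&(P<[.57,.12,.178]),1);Q=P[m]
print(len(Q),Q.mean(0),np.percentile(Q,[1,99],0));print(cv2.minAreaRect((Q[:,:2]*1000).astype(np.float32)))
m=np.all((P>[.40,-.08,.11])&(P<[.6,.15,.128]),1);Q=P[m];print(len(Q),cv2.minEnclosingCircle((Q[:,:2]*1000).astype(np.float32)))
for n in("pot_handle","pot_bottom","v_seat"):
    for q in arm.tip_of("wrist",n)[:1]:
        print(n,q, onz(ci,q["centre"][::-1],{"pot_handle":.1685,"pot_bottom":.0625,"v_seat":.069}[n]))
E
```

```text
t 3.45 p [0.5067 0.0338 0.243 ] yaw -7.73 tilt [0.0006 0.0002] F [ 0.99  0.5  -0.32] w 0.0918 j [-0.2   0.2   0.09  1.9  -0.02  1.05 -0.24]
2421 [0.50552926 0.0262109  0.1741207 ] [[ 0.49670802 -0.01049456  0.15306167]
 [ 0.51344435  0.06255809  0.17752559]]
((505.4457702636719, 26.070579528808594), (77.2160415649414, 13.977319717407227), 83.15753173828125)
3464 ((505.0357971191406, 20.796476364135742), 49.336483001708984)
pot_handle {'centre': [251.4, 317.3], 'conf': 0.73} [[0.50446946 0.02206907 0.1685    ]]
pot_bottom {'centre': [215.2, 318.7], 'conf': 0.7} [[0.5042531 0.0205668 0.0625   ]]
```

View pics/w1.png

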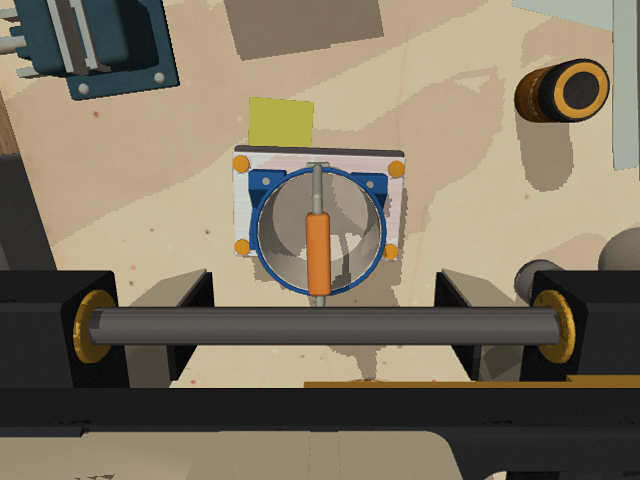

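The wrist view shows the orange grip at (318,255), upright over the pot, and the cradle rotated a couple of degrees relative to the tool. Next I'll refine the grip centre and the cradle pose.

```bash
python3 - <<'E'
from h import *
ci=arm.camera_info("wrist");d=np.load("pics/w1.npy");p=cv2.imread("pics/w1.png")
hsv=cv2.cvtColor(p,cv2.COLOR_BGR2HSV)
m=(hsv[...,0]<15)&(hsv[...,1]>120)&(hsv[...,2]>80);m[:200]=0;m[310:]=0;m[:,:290]=0;m[:,345:]=0
Q,_=cloud(ci,d,m);Q=Q[Q[:,2]>.16];r=cv2.minAreaRect((Q[:,:2]*1000).astype(np.float32));print(r,np.percentile(Q[:,2],[1,50,99]))
P,_=cloud(ci,d)
k=np.all((P>[.40,-.1,.036])&(P<[.6,.12,.042]),1);print("plate",cv2.minAreaRect((P[k][:,:2]*1000).astype(np.float32)),k.sum())
# mat & side refine
ci=arm.camera_info("side");d=np.load("pics/side0.npy");p=cv2.imread("pics/side0.png");hsv=cv2.cvtColor(p,cv2.COLOR_BGR2HSV)
m=(hsv[...,1]>90)&(hsv[...,0]<20)&(hsv[...,2]>120)
m[:250]=0;m[285:]=0;m[:,:315]=0;m[:,375:]=0
v,u=np.nonzero(m&(np.arange(480)[:,None]<268)|m)
w=onz(ci,np.c_[u,v],.004);w=w[(w[:,1]<-.15)]
print(cv2.minEnclosingCircle((w[:,:2]*1000).astype(np.float32)),w.mean(0),np.percentile(w,[1,99],0))
ci=arm.camera_info("scene");p=cv2.imread("pics/scene0.png");hsv=cv2.cvtColor(p,cv2.COLOR_BGR2HSV)
m=(hsv[...,1]>90)&(hsv[...,0]<20)&(hsv[...,2]>120);m[:265]=0;m[300:]=0;m[:,:295]=0;m[:,345:]=0
v,u=np.nonzero(m);w=onz(ci,np.c_[u,v],.004);print(w.mean(0),cv2.minEnclosingCircle((w[:,:2]*1000).astype(np.float32)))
plan([.505,.022,.1495],-7,8,0)
E
```

```text
((502.0997619628906, 28.4344539642334), (49.33603286743164, 13.676492691040039), 83.54834747314453) [0.17015522 0.17528833 0.17706587]
plate ((499.3876647949219, 29.650089263916016), (96.17716217041016, 152.19439697265625), 80.47290802001953) 4925Traceback (most recent call last):
  File "<stdin>", line 13, in <module>
  File "h.py", line 9, in onz
    p=unproj(ci,uv,1.0)-ci["position"]; c=ci["position"]
      ~~~~~~^^^^^^^^^^^
  File "h.py", line 7, in unproj
    return R.from_quat(ci["orientation"]).apply(np.c_[x,-y,-d])+ci["position"]
                                                ~~~~~^^^^^^^^^
    res = self.concatenate(tuple(objs), axis=axis)
ValueError: all the input array dimensions except for the concatenation axis must match exactly, but along dimension 0, the array at index 0 has size 1240 and the array at index 2 has size 1
```

```bash
sed -i 's/d=np.atleast_1d(d)$/d=np.broadcast_to(d,len(uv))/' h.py; python3 - <<'E'
from h import *
ci=arm.camera_info("side");p=cv2.imread("pics/side0.png");hsv=cv2.cvtColor(p,cv2.COLOR_BGR2HSV)
m=(hsv[...,1]>90)&(hsv[...,0]<20)&(hsv[...,2]>120)
m[:250]=0;m[285:]=0;m[:,:315]=0;m[:,375:]=0
v,u=np.nonzero(m)
w=onz(ci,np.c_[u,v],.004);w=w[(w[:,1]<-.15)]
print(cv2.minEnclosingCircle((w[:,:2]*1000).astype(np.float32)),w.mean(0),np.percentile(w,[1,99],0))
ci=arm.camera_info("scene");p=cv2.imread("pics/scene0.png");hsv=cv2.cvtColor(p,cv2.COLOR_BGR2HSV)
m=(hsv[...,1]>90)&(hsv[...,0]<20)&(hsv[...,2]>120);m[:265]=0;m[300:]=0;m[:,:295]=0;m[:,345:]=0
v,u=np.nonzero(m);w=onz(ci,np.c_[u,v],.004);print(w.mean(0),cv2.minEnclosingCircle((w[:,:2]*1000).astype(np.float32)))
st()
p,d=arm.grab_frame("wrist");ci=arm.camera_info("wrist");st()
hsv=cv2.cvtColor(p,cv2.COLOR_BGR2HSV)
m=(hsv[...,0]<15)&(hsv[...,1]>120)&(hsv[...,2]>80);m[:200]=0;m[310:]=0;m[:,:290]=0;m[:,345:]=0
Q,_=cloud(ci,d,m);Q=Q[Q[:,2]>.16];r=cv2.minAreaRect((Q[:,:2]*1000).astype(np.float32));print(r,np.percentile(Q[:,2],[1,50,99]))
P,_=cloud(ci,d)
k=np.all((P>[.40,-.1,.036])&(P<[.6,.12,.042]),1);print("plate",cv2.minAreaRect((P[k][:,:2]*1000).astype(np.float32)),k.sum())
c=r[0];plan([c[0]/1e3,c[1]/1e3,.1495],-6.7,8,0)
E
```

```text
((532.2078247070312, -234.3490447998047), 87.53240966796875) [ 0.51794855 -0.23971983  0.004     ] [[ 0.45301906 -0.31184103  0.004     ]
 [ 0.58435507 -0.17131874  0.004     ]]
[ 0.5161788  -0.24756624  0.004     ] ((517.0986328125, -246.1990203857422), 71.55592346191406)
t 3.65 p [0.5063 0.0344 0.2427] yaw -7.65 tilt [-0.0001  0.0002] F [0.39 0.4  0.41] w 0.0918 j [-0.2   0.2   0.09  1.9  -0.02  1.05 -0.24]
t 3.7 p [0.5059 0.0355 0.2426] yaw -7.54 tilt [-0.0005  0.0006] F [ 0.32  0.8  -0.37] w 0.092 j [-0.2   0.2   0.09  1.9  -0.02  1.05 -0.24]
((502.2894287109375, 29.078386306762695), (50.08314895629883, 13.655704498291016), 83.66061401367188) [0.16992308 0.17559308 0.17727231]
plate ((499.57672119140625, 30.432979583740234), (95.66831970214844, 152.2346954345703), 80.47747039794922) 4826
t 3.7 p [0.5059 0.0355 0.2426] yaw -7.54 tilt [-0.0005  0.0006] F [ 0.32  0.8  -0.37] w 0.092 j [-0.2   0.2   0.09  1.9  -0.02  1.05 -0.24]
[[[-0.0009, -0.0003, 0.0116, -0.0, -0.0, -0.1, 0], [-0.0009, -0.0003, 0.0116, -0.0, -0.0, -0.11, 0], [-0.0008, -0.0003, 0.0116, -0.01, -0.01, -0.1, 0], [-0.0009, -0.0004, 0.0117, -0.0, -0.0, -0.11, 0], [-0.0008, -0.0004, 0.0116, -0.01, -0.01, -0.1, 0], [-0.0009, -0.0003, 0.0117, -0.0, -0.0, -0.11, 0], [-0.0008, -0.0004, 0.0116, -0.01, -0.01, -0.1, 0], [-0.0009, -0.0003, 0.0117, -0.0, -0.0, -0.11, 0]]]
```

{"op": "send_rows", "data": {"increments": [[[-0.001,-0.0005,0.0115,0,0,-0.1,0],[-0.001,-0.0005,0.0115,0,0,-0.1,0],[-0.001,-0.0005,0.0115,0,0,-0.1,0],[-0.001,-0.0005,0.0115,0,0,-0.1,0],[-0.001,-0.0005,0.0115,0,0,-0.1,0],[-0.0005,-0.0005,0.0115,0,0,-0.1,0],[-0.0005,0,0.012,0,0,-0.1,0],[-0.0005,0,0.012,0,0,-0.1,0]]]}}

```text
clock: 4.7
ee_pos: [0.5024, 0.0287, 0.1489]
ee_rot: [0.748, 0.664, -0.0, 0.0]
force: [-0.6, 0.4, -0.3]
grip_width: 0.0916
```

{"op": "send_rows", "data": {"increments": [[[0,0,0,0,0,0,1],[0,0,0,0,0,0,1],[0,0,0,0,0,0,1],[0,0,0,0,0,0,1],[0,0,0,0,0,0,1],[0,0,0,0,0,0,1],[0,0,0,0,0,0,1],[0,0,0,0,0,0,1]]], "newtons": 25}}

```text
clock: 5.7
ee_pos: [0.5024, 0.0288, 0.1497]
ee_rot: [0.748, 0.664, 0.0, -0.0]
force: [0.2, -0.3, 0.9]
grip_width: 0.0166
```

```bash
python3 - <<'E'
from h import *
st()
p,d=arm.grab_frame("side");cv2.imwrite("pics/s2.png",cv2.resize(p[200:400,250:450],None,fx=3,fy=3))
E
```

```text
t 5.7 p [0.5024 0.0288 0.1497] yaw -6.78 tilt [0. 0.] F [ 0.24 -0.34  0.89] w 0.0166 j [-0.18  0.31  0.08  2.   -0.03  0.84 -0.2 ]
```

View pics/s2.png

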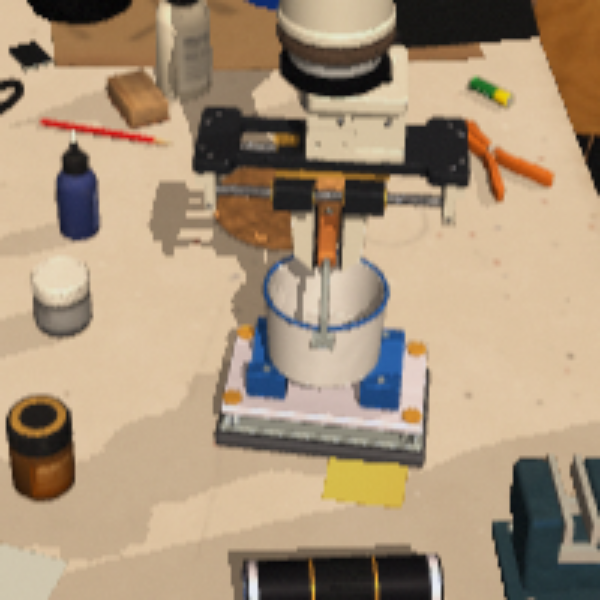

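The fingers straddle the grip. The opening is 16.6 mm, so they may still be closing. I'll hold for a few rows and then lift.

{"op": "send_rows", "data": {"increments": [[[0,0,0,0,0,0,1],[0,0,0,0,0,0,1],[0,0,0,0,0,0,1],[0,0,0,0,0,0,1],[0,0,-0.004,0,0,0,1],[0,0,-0.008,0,0,0,1],[0,0,-0.012,0,0,0,1],[0,0,-0.016,0,0,0,1]]]}}

```text
clock: 6.75
ee_pos: [0.5023, 0.0287, 0.1907]
ee_rot: [0.748, 0.664, -0.0, -0.0]
force: [-0.4, 0.1, -2.6]
grip_width: 0.0138
```

```bash
python3 - <<'E'
from h import *
st()
p,d=arm.grab_frame("side");cv2.imwrite("pics/s3.png",cv2.resize(p[200:400,250:450],None,fx=3,fy=3))
E
```

```text
t 6.75 p [0.5023 0.0287 0.1907] yaw -6.79 tilt [-0.0002 -0.    ] F [-0.43  0.07 -2.63] w 0.0138 j [-0.18  0.25  0.09  1.96 -0.03  0.93 -0.2 ]
```

View pics/s3.png

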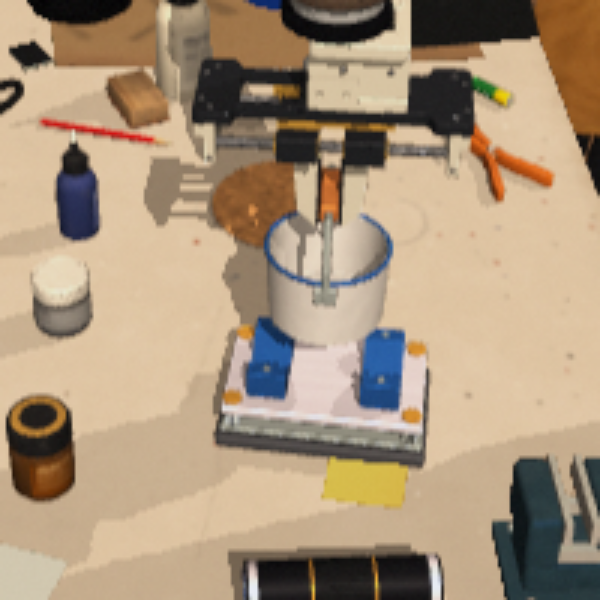

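{"op": "send_rows", "data": {"increments": [[[-0.01,0.002,-0.004,0,0,0,1],[-0.02,0.0035,-0.004,0,0,0,1],[-0.03,0.005,0,0,0,0,1],[-0.034,0.006,0,0,0,0,1],[-0.036,0.006,0,0,0,0,1],[-0.036,0.006,0,0,0,0,1],[-0.034,0.006,0,0,0,0,1],[-0.03,0.005,0,0,0,0,1]]]}}

```text
clock: 7.8
ee_pos: [0.5137, -0.2066, 0.1975]
ee_rot: [0.748, 0.664, -0.0, -0.0]
force: [0.0, 0.6, -2.7]
grip_width: 0.0138
```

{"op": "send_rows", "data": {"increments": [[[-0.022,0.004,0,0,0,0,1],[-0.014,0.0025,0,0,0,0,1],[-0.006,0.0015,0,0,0,0,1],[0,0,0.01,0,0,0,1],[0,0,0.02,0,0,0,1],[0,0,0.02,0,0,0,1],[0,0,0.02,0,0,0,1],[0,0,0.01,0,0,0,1]]]}}

```text
clock: 8.8
ee_pos: [0.5167, -0.2451, 0.1159]
ee_rot: [0.747, 0.665, -0.0, -0.001]
force: [0.4, -0.0, -2.1]
grip_width: 0.0141
```

```bash
python3 - <<'E'
from h import *
st()
p,d=arm.grab_frame("side");cv2.imwrite("pics/s4.png",cv2.resize(p[180:380,250:450],None,fx=3,fy=3))
p,d=arm.grab_frame("scene");cv2.imwrite("pics/c4.png",cv2.resize(p[180:340,220:420],None,fx=3,fy=3))
E
```

```text
t 8.8 p [ 0.5167 -0.2451  0.1159] yaw -6.68 tilt [-0.0024  0.0016] F [ 0.45 -0.04 -2.08] w 0.0141 j [ 0.23  0.47  0.21  1.86 -0.13  0.83  0.39]
```

View pics/s4.png

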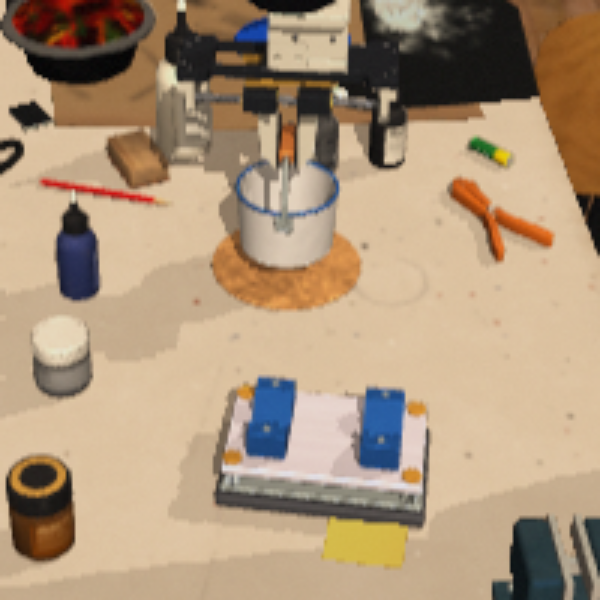

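View pics/c4.png

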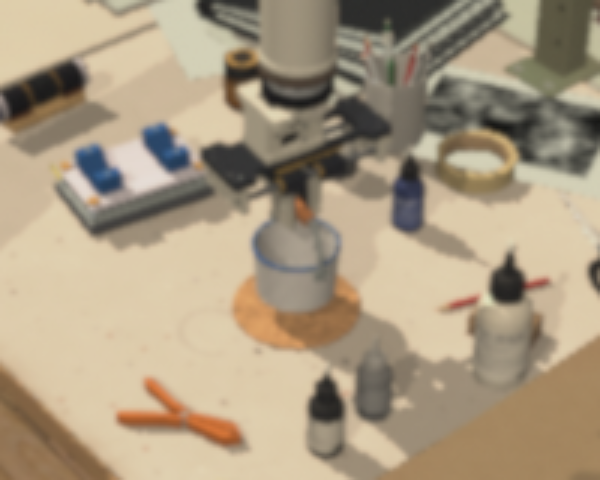

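The pot hangs about 25 mm above the mat and is centred on it. I'll lower it gently.

{"op": "send_rows", "data": {"increments": [[[0,0,0.008,0,0,0,1],[0,0,0.006,0,0,0,1],[0,0,0.004,0,0,0,1],[0,0,0.002,0,0,0,1],[0,0,0.002,0,0,0,1],[0,0,0.001,0,0,0,1],[0,0,0.0005,0,0,0,1],[0,0,0,0,0,0,1]]]}}

```text
clock: 9.9
ee_pos: [0.5175, -0.2469, 0.0942]
ee_rot: [0.748, 0.664, 0.0, 0.0]
force: [0.3, -0.2, -3.4]
grip_width: 0.0138
```

{"op": "send_rows", "data": {"increments": [[[0,0,0.001,0,0,0,1],[0,0,0.001,0,0,0,1],[0,0,0.001,0,0,0,1],[0,0,0,0,0,0,1]]]}}

```text
clock: 10.4
ee_pos: [0.5175, -0.2469, 0.0912]
ee_rot: [0.748, 0.664, 0.0, 0.0]
force: [-0.3, -0.5, -1.6]
grip_width: 0.0138
```

{"op": "send_rows", "data": {"increments": [[[0,0,0.0005,0,0,0,1],[0,0,0.0005,0,0,0,1],[0,0,0,0,0,0,1]]]}}

```text
clock: 10.78
ee_pos: [0.5177, -0.247, 0.0911]
ee_rot: [0.748, 0.664, 0.0, 0.0]
force: [-2.2, 0.3, 5.7]
grip_width: 0.0137
```

The pot has touched down, with an upward force of about 6 N. I'll release it by opening the fingers fully (about 1 s), then rise.

{"op": "send_rows", "data": {"increments": [[[0,0,0,0,0,0,0],[0,0,0,0,0,0,0],[0,0,0,0,0,0,0],[0,0,0,0,0,0,0],[0,0,-0.01,0,0,0,0],[0,0,-0.02,0,0,0,0],[0,0,-0.03,0,0,0,0],[0,0,-0.04,0,0,0,0]]]}}

```text
clock: 11.78
ee_pos: [0.5168, -0.2468, 0.191]
ee_rot: [0.748, 0.664, -0.0, -0.001]
force: [1.0, -1.5, 0.3]
grip_width: 0.0884
```

```bash
python3 - <<'E'
from h import *
p,r=st()
f,d=arm.grab_frame("side");cv2.imwrite("pics/s5.png",cv2.resize(f[180:380,250:450],None,fx=3,fy=3))
f,dd=arm.grab_frame("wrist");cv2.imwrite("pics/w5.png",f)
ci=arm.camera_info("side")
P,uv=cloud(ci,d)
Q=P[np.all((P>[.4,.18,.025])&(P<[.62,.3,.075]),1)]
# cylinder fit: radius 18, axis height .0376
from scipy.optimize import least_squares
def f_(a):
    yc=a[0]+np.tan(a[1])*(Q[:,0]-.507); return np.hypot((Q[:,1]-yc)*np.cos(a[1]),Q[:,2]-a[2])-.018
s=least_squares(f_,[.24,.03,.0376],loss="soft_l1",f_scale=.001);print("lens y at .507,yaw,z",s.x[0],np.degrees(s.x[1]),s.x[2],np.percentile(Q[:,0],[.5,99.5]),np.std(f_(s.x)))
Q=P[np.all((P>[.38,-.1,.034])&(P<[.62,.15,.044]),1)];print("plate",cv2.minAreaRect((Q[:,:2]*1000).astype(np.float32)))
Q=P[np.all((P>[.38,-.1,.058])&(P<[.62,.15,.067]),1)];print("tops",cv2.minAreaRect((Q[:,:2]*1000).astype(np.float32)))
for n in("lens_center","v_seat"):
    for q in arm.tip_of("side",n)[:1]: print(n,q,onz(ci,q["centre"][::-1],.0376 if n[0]=="l" else .069))
E
```

```text
t 11.78 p [ 0.5168 -0.2468  0.191 ] yaw -6.79 tilt [-0.0014  0.0004] F [ 1.01 -1.46  0.3 ] w 0.0884 j [ 0.22  0.37  0.23  1.8  -0.1   0.98  0.37]
lens y at .507,yaw,z 0.23455826425863974 1.7965636502192424 0.03840060839705817 [0.44154556 0.57166132] 0.0017242223621231228
plate ((502.2853088378906, 31.730945587158203), (99.43640899658203, 152.0376434326172), 80.52442932128906)
tops ((501.65771484375, 30.155094146728516), (73.33390808105469, 115.55433654785156), 80.27116394042969)
lens_center {'centre': [268.2, 344.4], 'conf': 0.7} [[ 0.52278755 -0.19299596  0.0376    ]]
v_seat {'centre': [312.1, 356.5], 'conf': 0.66} [[0.50619184 0.02197214 0.069     ]]
```

View pics/s5.png

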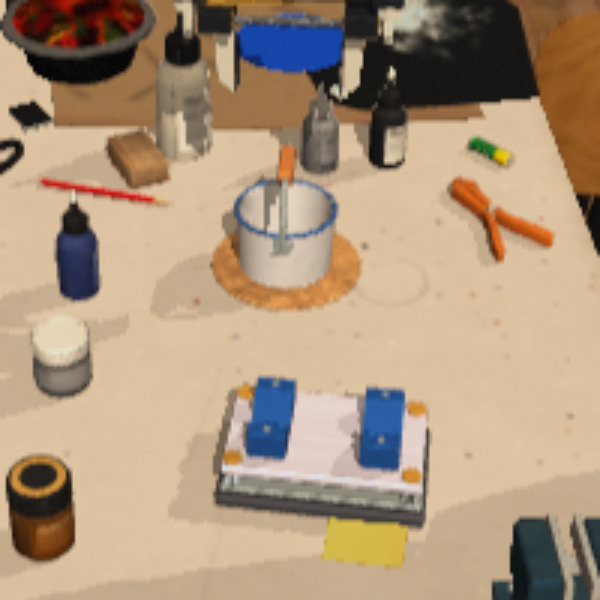

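View pics/w5.png

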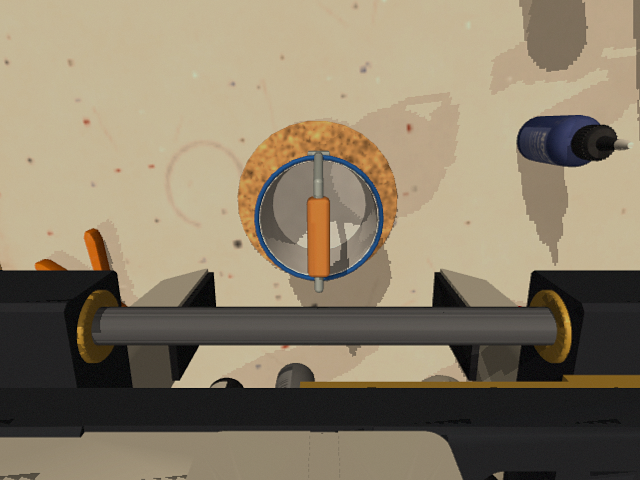

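The pot stands upright on the mat and is released, as both the side and wrist views show. Next is the move to hover over the lens.

```bash
python3 -c "
from h import *
plan([.507,.235,.15],91.8,16,0)"
```

```text
t 11.97 p [ 0.5182 -0.2472  0.1917] yaw -6.78 tilt [ 0.0026 -0.0008] F [ 0.48  0.16 -0.77] w 0.0915 j [ 0.22  0.37  0.23  1.8  -0.1   0.98  0.37]
[[[0.0298, -0.0043, 0.0026, 0.01, 0.01, -6.16, 0], [0.0301, -0.001, 0.0026, 0.01, 0.01, -6.16, 0], [0.0301, 0.0022, 0.0026, 0.01, 0.01, -6.16, 0], [0.0297, 0.0054, 0.0026, 0.01, 0.01, -6.16, 0], [0.0289, 0.0086, 0.0026, 0.0, 0.01, -6.16, 0], [0.0278, 0.0116, 0.0026, 0.01, 0.01, -6.16, 0], [0.0264, 0.0145, 0.0026, 0.0, 0.01, -6.16, 0], [0.0247, 0.0173, 0.0026, 0.01, 0.01, -6.16, 0]]]
[[[0.0227, 0.0199, 0.0026, 0.01, 0.01, -6.16, 0], [0.0204, 0.0222, 0.0026, 0.0, 0.01, -6.16, 0], [0.0179, 0.0242, 0.0026, 0.01, 0.01, -6.16, 0], [0.0152, 0.026, 0.0026, 0.0, 0.01, -6.16, 0], [0.0124, 0.0275, 0.0026, 0.01, 0.01, -6.17, 0], [0.0093, 0.0287, 0.0026, 0.01, 0.0, -6.16, 0], [0.0062, 0.0295, 0.0026, 0.0, 0.01, -6.17, 0], [0.003, 0.03, 0.0026, 0.01, 0.0, -6.16, 0]]]
```

{"op": "send_rows", "data": {"increments": [[[0.03,-0.0045,0.0025,0,0,-6.15,0],[0.03,-0.001,0.0025,0,0,-6.15,0],[0.03,0.002,0.0025,0,0,-6.15,0],[0.0295,0.0055,0.0025,0,0,-6.15,0],[0.029,0.0085,0.0025,0,0,-6.15,0],[0.028,0.0115,0.0025,0,0,-6.15,0],[0.0265,0.0145,0.0025,0,0,-6.15,0],[0.0245,0.0175,0.0025,0,0,-6.15,0]]]}}

```text
clock: 12.98
ee_pos: [0.5111, -0.0043, 0.1696]
ee_rot: [0.401, 0.916, -0.0, -0.0]
force: [0.7, -0.2, -0.4]
grip_width: 0.0914
```

{"op": "send_rows", "data": {"increments": [[[0.0225,0.02,0.0025,0,0,-6.15,0],[0.0205,0.022,0.0025,0,0,-6.15,0],[0.018,0.024,0.0025,0,0,-6.15,0],[0.015,0.026,0.0025,0,0,-6.15,0],[0.0125,0.0275,0.0025,0,0,-6.15,0],[0.0095,0.0285,0.0025,0,0,-6.15,0],[0.006,0.0295,0.0025,0,0,-6.15,0],[0.003,0.03,0.0025,0,0,-6.15,0]]]}}

```text
clock: 13.98
ee_pos: [0.5062, 0.2369, 0.15]
ee_rot: [-0.018, 1.0, 0.0, -0.0]
force: [-0.0, -0.1, -0.6]
grip_width: 0.0915
```

{"op": "send_rows", "data": {"increments": [[[0,0,0,0,0,0,0],[0,0,0,0,0,0,0]]]}}

```text
clock: 14.22
ee_pos: [0.5063, 0.2346, 0.1499]
ee_rot: [-0.014, 1.0, -0.0, -0.0]
force: [0.1, -0.9, -0.0]
grip_width: 0.0917
```

```bash
python3 - <<'E'
from h import *
st()
ci=arm.camera_info("wrist");f,d=arm.grab_frame("wrist");cv2.imwrite("pics/w6.png",f)
P,uv=cloud(ci,d)
Q=P[np.all((P>[.4,.18,.040])&(P<[.62,.3,.065]),1)]
print(len(Q),cv2.minAreaRect((Q[:,:2]*1000).astype(np.float32)))
from scipy.optimize import least_squares
def f_(a):
    yc=a[0]+np.tan(a[1])*(Q[:,0]-.507); return np.hypot((Q[:,1]-yc)*np.cos(a[1]),Q[:,2]-a[2])-.018
s=least_squares(f_,[.24,.03,.0376],loss="soft_l1",f_scale=.001);print("lens y at .507,yaw,z",s.x[0],np.degrees(s.x[1]),s.x[2],np.percentile(Q[:,0],[.5,99.5]),np.std(f_(s.x)))
for q in arm.tip_of("wrist","lens_center")[:1]: print(q,onz(ci,q["centre"][::-1],.0376))
E
```

```text
t 14.22 p [0.5063 0.2346 0.1499] yaw 91.64 tilt [-0.0005 -0.0007] F [ 0.14 -0.89 -0.02] w 0.0917 j [-0.25  0.41 -0.28  1.86  0.14  0.89  0.99]
9636 ((501.1163330078125, 233.72821044921875), (123.65631103515625, 36.50127410888672), 1.2983286380767822)
lens y at .507,yaw,z 0.23383291495983863 1.7656170078314417 0.038203645095300894 [0.43964093 0.55820894] 0.0006147622087200253
{'centre': [225.4, 322.2], 'conf': 0.62} [[0.5050506  0.23331041 0.0376    ]]
```

View pics/w6.png

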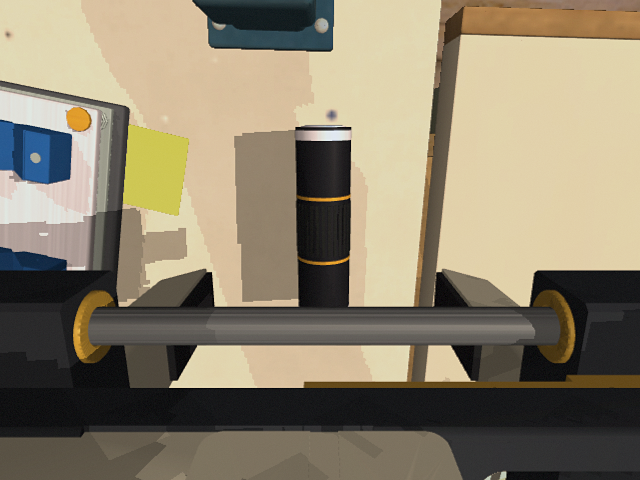

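{"op": "send_rows", "data": {"increments": [[[0.0005,-0.0005,0.01,0,0,-0.1,0],[0,0,0.02,0,0,0,0],[0,0,0.025,0,0,0,0],[0,0,0.025,0,0,0,0],[0,0,0.02,0,0,0,0],[0,0,0.015,0,0,0,0],[0,0,0.01,0,0,0,0],[0,0,0.006,0,0,0,0]]]}}

```text
clock: 15.32
ee_pos: [0.506, 0.2342, 0.0188]
ee_rot: [-0.015, 1.0, -0.0, -0.0]
force: [-0.7, 1.2, 1.1]
grip_width: 0.092
```

```bash
python3 - <<'E'
from h import *
st()
f,d=arm.grab_frame("side");cv2.imwrite("pics/s7.png",cv2.resize(f[280:440,280:480],None,fx=3,fy=3))
E
```

```text
t 15.32 p [0.506  0.2342 0.0188] yaw 91.7 tilt [-0.0001 -0.    ] F [-0.74  1.18  1.12] w 0.092 j [-0.3   0.61 -0.23  1.92  0.22  0.64  0.93]
```

View pics/s7.png

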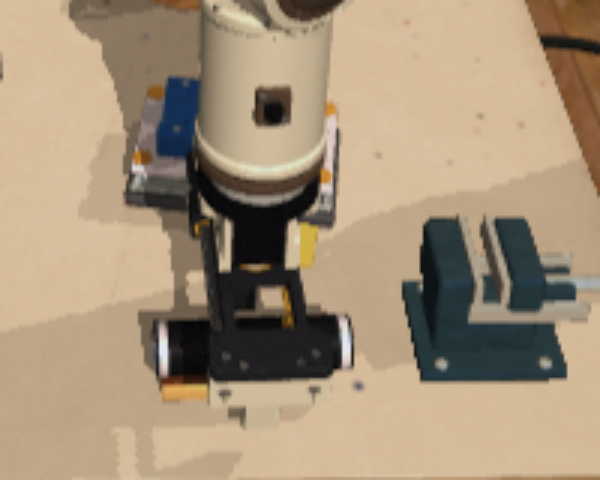

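The gripper straddles the barrel's middle. I'll close it now.

{"op": "send_rows", "data": {"increments": [[[0,0,0,0,0,0,1],[0,0,0,0,0,0,1],[0,0,0,0,0,0,1],[0,0,0,0,0,0,1],[0,0,0,0,0,0,1],[0,0,0,0,0,0,1],[0,0,0,0,0,0,1],[0,0,0,0,0,0,1]]], "newtons": 40}}

```text
clock: 16.38
ee_pos: [0.506, 0.2342, 0.0192]
ee_rot: [-0.015, 1.0, -0.0, -0.0]
force: [0.6, -0.1, 1.2]
grip_width: 0.0353
```

{"op": "send_rows", "data": {"increments": [[[0,0,0,0,0,0,1],[0,0,0,0,0,0,1],[0,0,-0.005,0,0,0,1],[0,0,-0.015,0,0,0,1],[0,0,-0.025,0,0,0,1],[0,0,-0.03,0,0,0,1],[0,0,-0.025,0,0,0,1],[0,0,-0.015,0,0,0,1]]]}}

```text
clock: 17.38
ee_pos: [0.5067, 0.2349, 0.1365]
ee_rot: [-0.015, 1.0, 0.001, 0.001]
force: [0.6, -0.1, -0.8]
grip_width: 0.0355
```

```bash
python3 - <<'E'
from h import *
st()
f,d=arm.grab_frame("side");cv2.imwrite("pics/s8.png",cv2.resize(f[280:440,280:480],None,fx=3,fy=3));cs=arm.camera_info("side")
st()
ci=arm.camera_info("wrist");f,dw=arm.grab_frame("wrist");cv2.imwrite("pics/w8.png",f)
np.save("pics/s8.npy",d);np.save("pics/w8.npy",dw)
for n,c,dd in(("side",cs,d),("wrist",ci,dw)):
    P,uv=cloud(c,dd)
    Q=P[np.all((P>[.4,.18,.10])&(P<[.62,.3,.165]),1)]
    print(n,len(Q),np.percentile(Q,[.5,99.5],0))
E
```

```text
t 17.38 p [0.5067 0.2349 0.1365] yaw 91.72 tilt [0.0025 0.0012] F [ 0.57 -0.07 -0.84] w 0.0355 j [-0.25  0.43 -0.28  1.87  0.15  0.86  0.99]
t 17.43 p [0.5074 0.2352 0.1378] yaw 91.72 tilt [0.0042 0.0019] F [ 0.4  -0.03 -0.1 ] w 0.0347 j [-0.25  0.43 -0.28  1.87  0.15  0.86  0.99]
side 197 [[0.44193203 0.22577535 0.14224739]
 [0.57315893 0.25727846 0.16490291]]
wrist 3154 [[0.44051783 0.20320495 0.14078574]
 [0.53098503 0.26587124 0.16497099]]
```

View pics/s8.png

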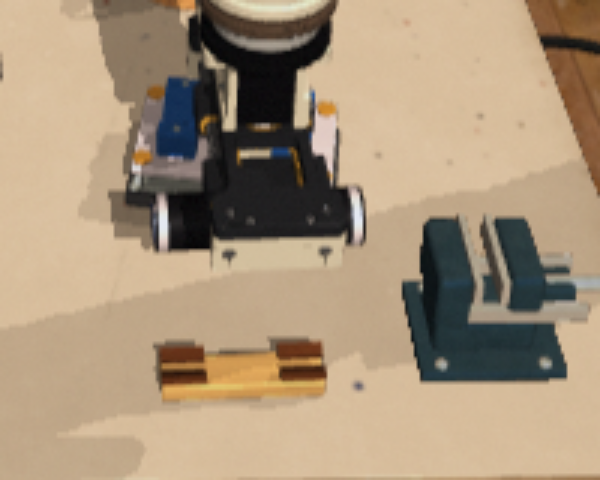

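View pics/w8.png

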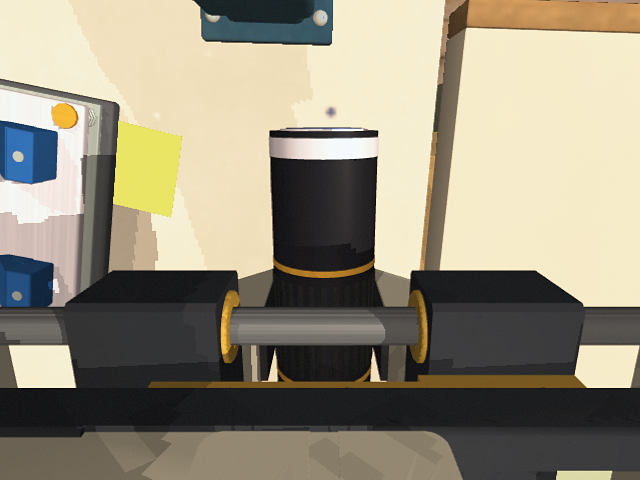

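The barrel is held level and centred in the jaws (x 0.442–0.573, TCP at 0.507). I'll cross-check the cradle centre using its four orange screws.

```bash
python3 - <<'E'
from h import *
for c,x0,x1,y0,y1 in(("side",315,400,300,360),("scene",232,296,222,260)):
    ci=arm.camera_info(c);p=cv2.imread(f"pics/{c}0.png")
    hsv=cv2.cvtColor(p,cv2.COLOR_BGR2HSV)
    m=((hsv[...,0]>8)&(hsv[...,0]<25)&(hsv[...,1]>(120 if c=="side" else 90))&(hsv[...,2]>120)).astype(np.uint8)
    z=np.zeros_like(m);z[y0:y1,x0:x1]=m[y0:y1,x0:x1]
    n,l,s,ct=cv2.connectedComponentsWithStats(z)
    for i in range(1,n):
        if s[i,4]>=4: print(c,s[i,4],ct[i].round(1),onz(ci,ct[i],.041).round(4))
plan([.501,.030,.11],80.45,8,1)
E
```

```text
side 24 [331.7 310.1] [[ 0.5624 -0.0186  0.041 ]]
side 24 [388.5 315.8] [[0.4285 0.0046 0.041 ]]
side 23 [326.8 332. ] [[0.5757 0.0572 0.041 ]]
side 24 [386.6 338.3] [[0.442 0.08  0.041]]
side 143 [372.7 356.3] [[0.4783 0.1345 0.041 ]]
scene 6 [238.  236.5] [[0.4275 0.0803 0.041 ]]
scene 7 [241.  234.7] [[0.4413 0.0825 0.041 ]]
scene 9 [286.4 234.7] [[ 0.5632 -0.0174  0.041 ]]
scene 6 [251.  246.5] [[0.4294 0.0047 0.041 ]]
t 17.48 p [0.5072 0.235  0.1364] yaw 91.71 tilt [0.0036 0.0016] F [-0.6   0.85 -0.63] w 0.0353 j [-0.25  0.43 -0.28  1.87  0.15  0.86  0.99]
[[[0.0016, -0.0256, 0.0033, 0.01, 0.02, 1.41, 1], [0.0009, -0.0256, 0.0033, 0.01, 0.03, 1.41, 1], [0.0003, -0.0256, 0.0033, 0.01, 0.02, 1.41, 1], [-0.0003, -0.0257, 0.0032, 0.02, 0.03, 1.41, 1], [-0.001, -0.0256, 0.0033, 0.01, 0.02, 1.41, 1], [-0.0016, -0.0256, 0.0033, 0.02, 0.03, 1.4, 1], [-0.0023, -0.0255, 0.0033, 0.01, 0.02, 1.41, 1], [-0.0029, -0.0255, 0.0032, 0.01, 0.03, 1.4, 1]]]
```

{"op": "send_rows", "data": {"increments": [[[0.0015,-0.012,0.0035,0,0,1.4,1],[0.001,-0.024,0.0035,0,0,1.4,1],[0.0005,-0.03,0.0035,0,0,1.4,1],[-0.0005,-0.033,0.0035,0,0,1.4,1],[-0.001,-0.033,0.0035,0,0,1.4,1],[-0.0015,-0.03,0.0035,0,0,1.4,1],[-0.0025,-0.026,0.003,0,0,1.4,1],[-0.003,-0.016,0.003,0,0,1.4,1]]]}}

```text
clock: 18.48
ee_pos: [0.4982, 0.0265, 0.106]
ee_rot: [0.085, 0.996, -0.001, -0.001]
force: [0.7, 0.5, -0.6]
grip_width: 0.035
```

{"op": "send_rows", "data": {"increments": [[[0,0,0,0,0,0,1],[0,0,0,0,0,0,1]]]}}

```text
clock: 18.73
ee_pos: [0.4996, 0.0308, 0.1071]
ee_rot: [0.082, 0.997, 0.0, -0.0]
force: [0.5, 0.1, -0.9]
grip_width: 0.035
```

```bash
python3 - <<'E'
from h import *
plan([.5015,.031,.07],80.4,4,1)
f,d=arm.grab_frame("side");cv2.imwrite("pics/s9.png",cv2.resize(f[240:400,280:480],None,fx=3,fy=3))
ci=arm.camera_info("wrist");f,dw=arm.grab_frame("wrist");cv2.imwrite("pics/w9.png",f);np.save("pics/w9.npy",dw)
hsv=cv2.cvtColor(f,cv2.COLOR_BGR2HSV)
m=((hsv[...,0]>8)&(hsv[...,0]<25)&(hsv[...,1]>150)&(hsv[...,2]>150)).astype(np.uint8);m[270:]=0
n,l,s,ct=cv2.connectedComponentsWithStats(m)
for i in range(1,n):
    if s[i,4]>=30: print(s[i,4],ct[i].round(1),onz(ci,ct[i],.041).round(4))
st()
E
```

```text
t 18.73 p [0.4996 0.0308 0.1071] yaw 80.57 tilt [-0.0001  0.0007] F [ 0.52  0.14 -0.95] w 0.035 j [ 0.04  0.38 -0.19  2.03  0.1   0.75  1.2 ]
[[[-0.0005, 0.0001, 0.0093, 0.01, -0.0, 0.04, 1], [-0.0005, 0.0001, 0.0093, 0.01, -0.0, 0.04, 1], [-0.0004, 0.0001, 0.0092, 0.01, -0.01, 0.04, 1], [-0.0005, 0.0002, 0.0093, 0.01, -0.0, 0.05, 1]]]
602 [249.  125.4] [[0.4266 0.0029 0.041 ]]
588 [392.2 126.1] [[0.4394 0.0779 0.041 ]]
99 [  3.8 263.6] [[ 0.4793 -0.1534  0.041 ]]
88 [365.8 265.8] [[0.515  0.0533 0.041 ]]
32 [286.4 268. ] [[0.5088 0.0075 0.041 ]]
t 18.82 p [0.4997 0.0313 0.1073] yaw 80.63 tilt [0.0001 0.0007] F [-0.92 -0.19 -0.67] w 0.0353 j [ 0.04  0.38 -0.19  2.03  0.1   0.75  1.2 ]
```

View pics/s9.png

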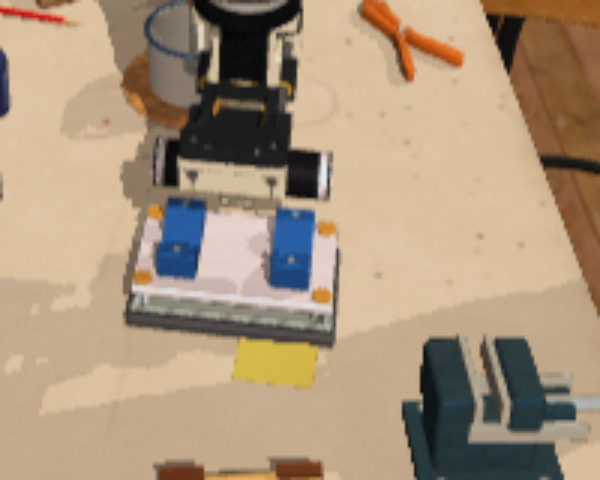

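View pics/w9.png

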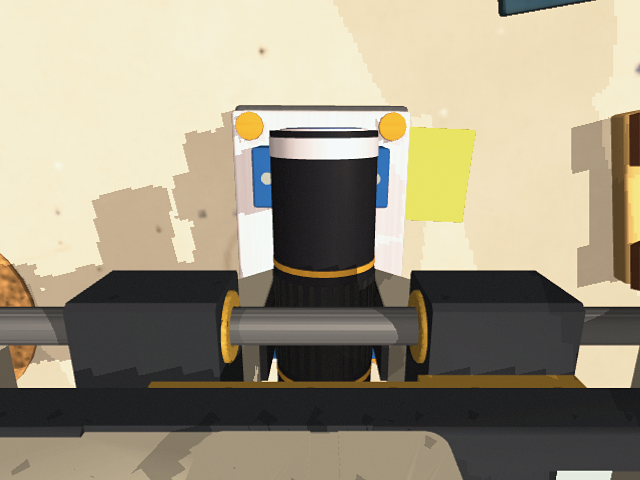

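The wrist view shows the lens about 1.5 mm off the V's mid-line (323.5 against 320.6 px). I'll correct that and descend to just above seating.

{"op": "send_rows", "data": {"increments": [[[-0.0005,-0.0005,0.006,0,0,0.1,1],[-0.0005,-0.0005,0.01,0,0,0.1,1],[-0.0005,0,0.012,0,0,0,1],[0,0,0.01,0,0,0,1],[0,0,0.007,0,0,0,1],[0,0,0.004,0,0,0,1],[0,0,0.002,0,0,0,1],[0,0,0,0,0,0,1]]]}}

```text
clock: 19.82
ee_pos: [0.501, 0.0287, 0.0563]
ee_rot: [0.084, 0.996, 0.0, 0.0]
force: [0.1, -1.1, -2.1]
grip_width: 0.0351
```

```bash
python3 - <<'E'
from h import *
st()
f,d=arm.grab_frame("side");cv2.imwrite("pics/s10.png",cv2.resize(f[270:370,300:420],None,fx=5,fy=5,interpolation=cv2.INTER_CUBIC))
ci=arm.camera_info("wrist");f,dw=arm.grab_frame("wrist");cv2.imwrite("pics/w10.png",f)
E
```

```text
t 19.82 p [0.501  0.0287 0.0563] yaw 80.31 tilt [0.0002 0.0001] F [ 0.07 -1.06 -2.14] w 0.0351 j [ 0.03  0.46 -0.17  2.05  0.13  0.64  1.18]
```

View pics/s10.png

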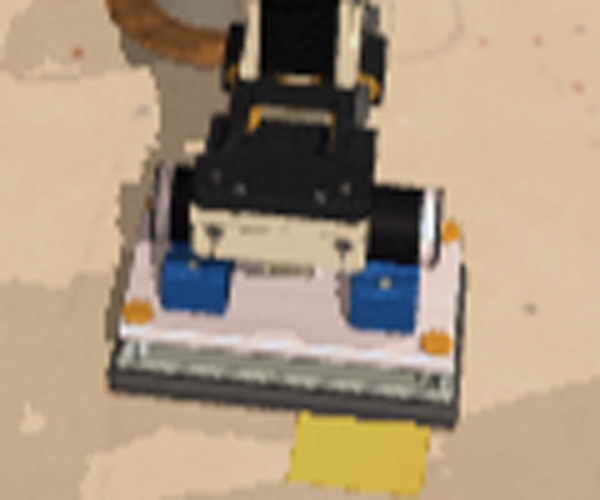

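View pics/w10.png

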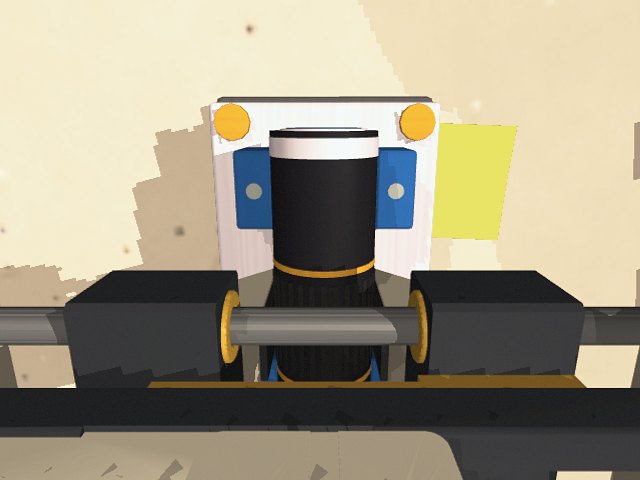

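Across the V the lens is now centred (screws' mid-line 324.5 px, lens 324 px). I'll check along the V from the block edge (row 148) and the lens end.

```bash
python3 - <<'E'
from h import *
ci=arm.camera_info("wrist");p,r=st()
ax=np.array([np.cos(np.radians(-9.6)),np.sin(np.radians(-9.6)),0])
zc=p[2]+.0184
f=cv2.imread("pics/w10.png")
print(f[95:160,324].sum(1)//3)
print(f[140:160,250], )
for t,uv,z in(("block edge",(245,149),.0625),("block inner",(245,228),.0625),("lens end top",(324,130),zc+.018),("screwL",(232,122),.041),("screwR",(417.5,122),.041),("plate edge",(324,102),.039)):
    w=onz(ci,uv,z)[0];print(t,w.round(4),"along rel TCP",round((w-p)@ax,4))
E
```

```text
t 19.93 p [0.5012 0.0287 0.0565] yaw 80.31 tilt [0.0006 0.0001] F [-0.83  0.06 -1.47] w 0.0352 j [ 0.03  0.46 -0.17  2.05  0.13  0.64  1.18]
[232 193  73  98  97  98 103 159 240 241 242 244 245 245 244 245 245 245
 245 245 245 245 245 245 245 245 245 244 245 245 247 248 143 120 245 254
  78  36  41  41  40  37  65 181 253 246 245 245 245 244 245 245 244 245
 245 245 245 245 245 244 245 245 247 249 145]
[[232 237 246]
 [235 239 246]
 [246 249 245]
 [246 249 245]
 [246 250 246]
 [247 252 248]
 [184 193 214]
 [100  77  59]
 [ 80  47  16]
 [ 85  51  23]
 [ 92  58  27]
 [121  75  33]
 [125  79  36]
 [127  80  35]
 [131  82  40]
 [130  79  34]
 [131  81  37]
 [129  79  35]
 [131  82  37]
 [132  82  41]]
block edge [0.4378 0.01   0.0625] along rel TCP -0.0594
block inner [0.4669 0.0036 0.0625] along rel TCP -0.0296
lens end top [0.4355 0.0397 0.0929] along rel TCP -0.0666
screwL [0.4268 0.0029 0.041 ] along rel TCP -0.0691
screwR [0.4396 0.078  0.041 ] along rel TCP -0.0689
plate edge [0.4253 0.0415 0.039 ] along rel TCP -0.0769
```

The V centre is −1.3 mm and the lens centre −1.6 mm relative to the TCP, so they are aligned. I'll lower to contact.

{"op": "send_rows", "data": {"increments": [[[0,0,0.0015,0,0,0,1],[0,0,0.0015,0,0,0,1],[0,0,0.001,0,0,0,1],[0,0,0.001,0,0,0,1],[0,0,0,0,0,0,1],[0,0,0,0,0,0,1]]]}}

```text
clock: 20.68
ee_pos: [0.5009, 0.0287, 0.0512]
ee_rot: [0.084, 0.996, 0.0, -0.0]
force: [0.4, -0.8, -1.4]
grip_width: 0.0353
```

{"op": "send_rows", "data": {"increments": [[[0,0,0.0005,0,0,0,1],[0,0,0.0005,0,0,0,1],[0,0,0,0,0,0,1]]]}}

```text
clock: 21.05
ee_pos: [0.5011, 0.0289, 0.0506]
ee_rot: [0.084, 0.996, 0.0, 0.0]
force: [-0.5, -0.5, 2.9]
grip_width: 0.0351
```

{"op": "send_rows", "data": {"increments": [[[0,0,0.0005,0,0,0,1],[0,0,0.0005,0,0,0,1],[0,0,0,0,0,0,1]]]}}

```text
clock: 21.42
ee_pos: [0.5011, 0.0289, 0.0498]
ee_rot: [0.084, 0.996, 0.0, 0.0]
force: [-3.0, 0.0, 7.8]
grip_width: 0.0351
```

{"op": "send_rows", "data": {"increments": [[[0,0,0.001,0,0,0,1],[0,0,0.001,0,0,0,1],[0,0,0.001,0,0,0,1],[0,0,0,0,0,0,1],[0,0,0,0,0,0,1]]]}}

```text
clock: 22.05
ee_pos: [0.5012, 0.029, 0.047]
ee_rot: [0.084, 0.996, 0.0, 0.0]
force: [-3.9, 0.8, 8.7]
grip_width: 0.0354
```

```bash
python3 - <<'E'
from h import *
st()
ci=arm.camera_info("wrist");f,dw=arm.grab_frame("wrist");cv2.imwrite("pics/w11.png",f)
for i in range(3): arm.grab_frame("side");st()
E
```

```text
t 22.05 p [0.5012 0.029  0.047 ] yaw 80.33 tilt [0.0005 0.0001] F [-3.87  0.84  8.75] w 0.0354 j [ 0.03  0.48 -0.17  2.05  0.13  0.62  1.17]
t 22.15 p [0.5012 0.029  0.047 ] yaw 80.32 tilt [0.0006 0.0001] F [-3.14  1.15 10.24] w 0.0352 j [ 0.03  0.48 -0.17  2.05  0.13  0.62  1.17]
t 22.2 p [0.5011 0.029  0.047 ] yaw 80.32 tilt [0.0005 0.0001] F [-3.17 -0.    9.96] w 0.0352 j [ 0.03  0.48 -0.17  2.05  0.13  0.62  1.17]
t 22.25 p [0.5012 0.029  0.047 ] yaw 80.32 tilt [0.0005 0.0001] F [-1.64  0.59 10.74] w 0.0351 j [ 0.03  0.48 -0.17  2.05  0.13  0.62  1.17]
```

View pics/w11.png

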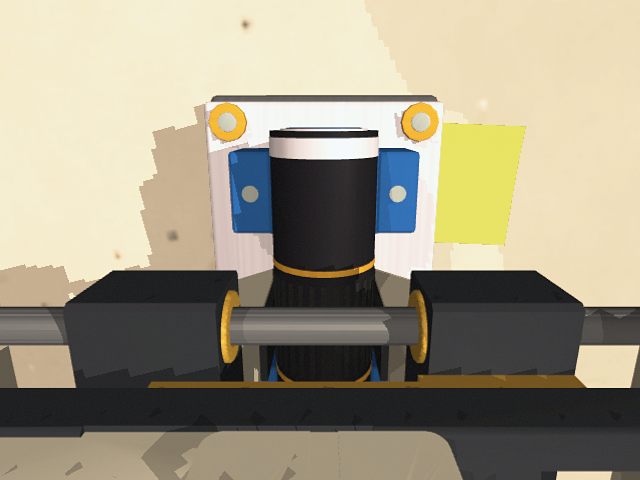

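{"op": "send_rows", "data": {"increments": [[[0,0,0.001,0,0,0,1],[0,0,0.001,0,0,0,1],[0,0,0,0,0,0,1],[0,0,0,0,0,0,1]]]}}

```text
clock: 22.75
ee_pos: [0.5012, 0.029, 0.0452]
ee_rot: [0.084, 0.996, 0.0, 0.0]
force: [-3.7, -0.1, 11.0]
grip_width: 0.0353
```

```bash
python3 - <<'E'
from h import *
Fs=[]
d0=np.load("pics/side0.npy");cs=arm.camera_info("side")
sd=[]
for i in range(6):
    f,d=arm.grab_frame("side");sd.append(d);st(False);o=arm.get_obs();Fs.append(np.r_[o["force"],o["ee_pos"][2]])
print(np.mean(Fs,0),np.std(Fs,0))
cv2.imwrite("pics/s12.png",cv2.resize(f[230:380,280:460],None,fx=4,fy=4,interpolation=cv2.INTER_CUBIC))
# plate height: before/after
C=np.array([.5015,.0305]);a=np.radians(-9.6);ux=np.array([np.cos(a),np.sin(a)]);uy=np.array([-ux[1],ux[0]])
def plate(P):
    q=P[:,:2]-C;x=q@ux;y=q@uy
    return (P[:,2]>.02)&(P[:,2]<.045)&((abs(x)>.061)&(abs(x)<.073)|(abs(x)<.022))&(y>.024)&(y<.042)
for n,ds in(("before",[d0]),("after",sd)):
    z=[]
    for d in ds:
        P,_=cloud(cs,d);m=plate(P);z.append(np.median(P[m,2]))
    print(n,m.sum(),np.mean(z))
f,dw=arm.grab_frame("wrist");ci=arm.camera_info("wrist");cv2.imwrite("pics/w12.png",f)
P,_=cloud(ci,dw);q=P[:,:2]-C;x=q@ux;y=q@uy
m=(x<-.061)&(x>-.073)&(abs(y)<.03)&(P[:,2]>.02)&(P[:,2]<.045);print("wrist plate",m.sum(),np.median(P[m,2]))
m=(x<-.035)&(x>-.055)&(abs(y)<.031)&(abs(y)>.022)&(P[:,2]>.045)&(P[:,2]<.07);print("wrist tops",m.sum(),np.median(P[m,2]))
# jars / pot via side
for n in("rinse_pot","jar_white","jar_bronze","paint_slate"):
    for q in arm.regions_of("side",n)[:1]:
        P,_=cloud(cs,sd[-1],q["mask"]);print(n,round(q["conf"],2),np.round(q["bbox"]),np.median(P,0).round(3))
P,_=cloud(cs,sd[-1]);k=np.all((P>[.44,-.32,.055])&(P<[.6,-.17,.07]),1);print("rim",cv2.minEnclosingCircle((P[k][:,:2]*1000).astype(np.float32)),np.percentile(P[k,2],[5,95]))
st()
E
```

```text
[-3.40187662  0.54774723 11.74760782  0.04518492] [3.20134337e-01 3.89792785e-01 4.70882995e-01 9.57827582e-06]
before 164 0.04011825486286402
after 157 0.035011144292292184
wrist plate 3013 0.03426140732272387
wrist tops 2747 0.05788601946896341
rinse_pot 0.74 [330. 231. 347. 278.] [ 0.542 -0.227  0.042]
jar_white 0.72 [258. 284. 281. 313.] [ 0.714 -0.068  0.043]
jar_bronze 0.92 [253. 332. 276. 367.] [0.716 0.117 0.054]
paint_slate 0.63 [269. 240. 284. 278.] [ 0.709 -0.202  0.047]
rim ((528.3034057617188, -246.31434631347656), 50.20276641845703) [0.05593207 0.06809865]
t 23.3 p [0.5012 0.029  0.0452] yaw 80.33 tilt [0.0006 0.0001] F [-3.6   2.06 10.75] w 0.0351 j [ 0.03  0.48 -0.17  2.05  0.13  0.61  1.17]
```

View pics/s12.png

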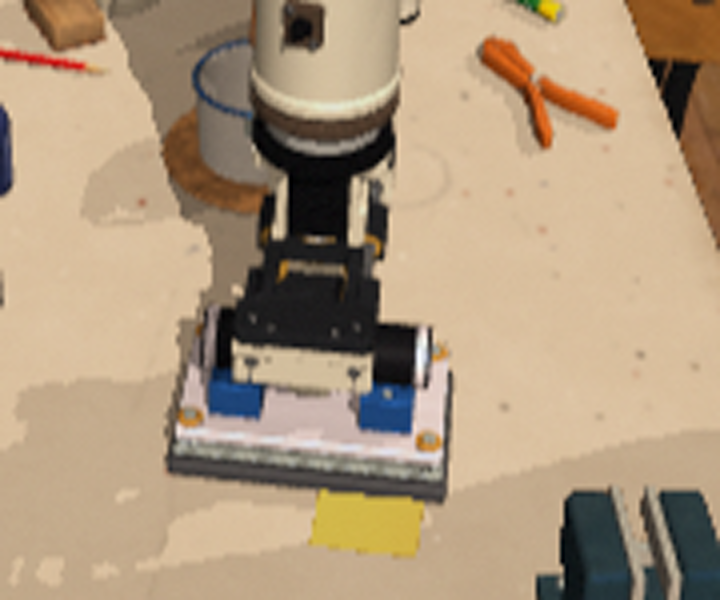

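View pics/w12.png

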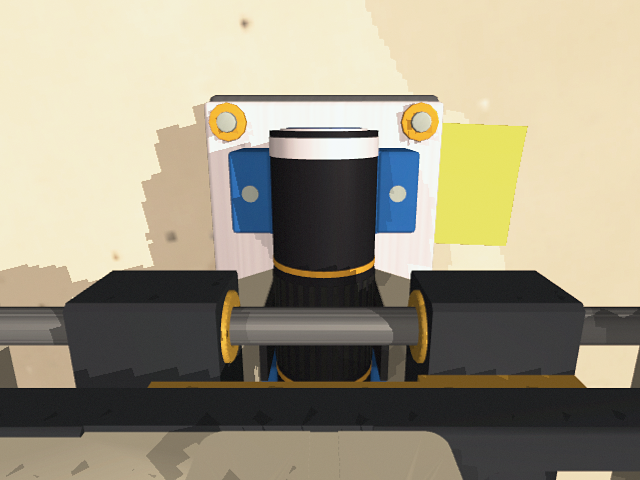

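{"op": "send_rows", "data": {"increments": [[[0,0,0.0005,0,0,0,1],[0,0,0,0,0,0,1],[0,0,0,0,0,0,1],[0,0,0,0,0,0,1]]]}}

```text
clock: 23.8
ee_pos: [0.5012, 0.029, 0.0447]
ee_rot: [0.084, 0.996, 0.0, 0.0]
force: [-4.1, 0.5, 12.5]
grip_width: 0.0351
```

```bash
python3 - <<'E'
from h import *
Fs=[];C=np.array([.5015,.0305]);a=np.radians(-9.6);ux=np.array([np.cos(a),np.sin(a)]);uy=np.array([-ux[1],ux[0]])
for i in range(4):
    f,dw=arm.grab_frame("wrist");ci=arm.camera_info("wrist");o=arm.get_obs();Fs.append(np.r_[o["force"],o["ee_pos"][2]])
print(np.mean(Fs,0))
P,_=cloud(ci,dw);q=P[:,:2]-C;x=q@ux;y=q@uy
m=(x<-.061)&(x>-.073)&(abs(y)<.03)&(P[:,2]>.02)&(P[:,2]<.045);print(np.median(P[m,2]))
f,d=arm.grab_frame("scene");cv2.imwrite("pics/c13.png",cv2.resize(f[180:330,220:420],None,fx=3.5,fy=3.5))
st()
E
```

```text
[-3.69505319  0.20878845 12.16156377  0.04472385]
0.033807208450165646
t 24.05 p [0.5012 0.029  0.0447] yaw 80.33 tilt [0.0006 0.0001] F [-3.34  0.58 12.4 ] w 0.0353 j [ 0.03  0.48 -0.17  2.05  0.13  0.61  1.17]
```

View pics/c13.png

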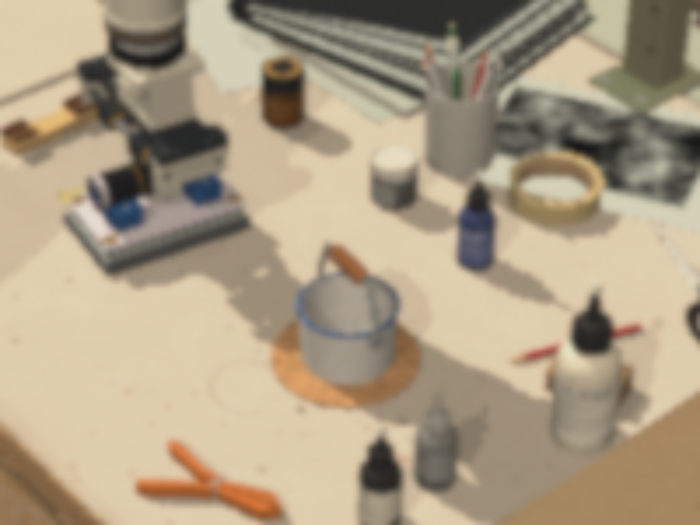

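The pot stands upright within the mat, the jars and bottle have not moved, and the barrel lies in the V, pressed to about half travel. I'm handing in.

```bash
python3 -c "
from cell import arm
print(arm.hand_in())"
```

```text
the job is handed in; nothing more can be done
None
```

I lifted the rinse pot off the cradle by its handle, set it upright on the cork mat and let go. I then laid the lens barrel in the V and handed the job in at about 24 s, still gripping it at 40 N and pressing it down.

**Pot:** in the last picture it stands upright with its base inside the mat. I released it within about 1 mm of the measured mat centre. A late side-camera measurement of the pot's rim came out about 10 mm off in x. The arm was blocking part of the rim in that view, so I relied on the earlier views instead.

**Barrel alignment:** just before contact, the barrel was centred on the V to within about 0.5 mm both along and across it. The yaw was within about 0.1–0.2 degrees of the cradle's.

**Press depth:** my three measures of how far the cradle has sunk, against a target of 6 mm, do not agree exactly:

| Measure | Sink |
|---|---|
| Tool travel since first contact | about 6.0 mm |
| Plate height in wrist camera depth | about 5.2 mm |
| Push force, about 13 N with the barrel's weight | about 7 mm |

All three are well short of the 12 mm stop. A steady sideways force of about 3.5 N also showed, along the V, and I did not correct it.

**Paint jars and bottle:** the positions I measured before the last 0.5 mm press matched where they started to within a few millimetres. The final picture shows them still standing.

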